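Close up a loaded laser-marking fixture

TASK

Get the loaded marking fixture ready: with the fingertips, push the shuttle with its four brass fittings by its push tab fully home against the stop in the bay, and only then push the amber guard over from its left side until it is fully shut on top of the bay. Only push: pick nothing up; the fittings stay standing in their nests, the spare fitting, screwdriver and bottle stay where they are.

Things in the scene. Friction and masses are not known exactly. Their poses are not given: they have to be found in the camera images.
- fixture: Fixed aluminium base plate 340 x 250 x 12 mm; origin at the centre of its underside (table), x along the slide into the bay, away from the robot. Two guide rails let the shuttle slide along x only. On it a grey bay, 8 mm walls left, right and back: x -10 to 170, y -110 to 110 mm, wall tops 78 mm above the table, near side and top open. A pipe leaves the back to x = 220 mm.
- shuttle: Loose aluminium slide, 0.45 kg, carrying four brass fittings, lying on the base plate between the rails (2 mm play each side). Plate 140 x 150 x 18 mm; origin at the centre of its underside, axes as the fixture's. Starts 60 to 110 mm out. Fully home its far end rests against a stop bar in the bay, origin at fixture x = 50 mm. Slides with 2 to 6 N, stays where left.
- push_face (a point): Centre of the outer (robot-side) face of the shuttle's upright push tab, 80 mm before (-x of) the shuttle's origin, 50 mm above the table. The tab, in the middle of the shuttle's near end, is 50 mm wide, 10 mm thick, 14 to 74 mm above the table, square to the fixture's x axis. When home this point lies at x = -30 mm, y = 0 in the fixture's frame.
- guard (a joint): Amber window in an aluminium frame, 224 mm from hinge to free edge, 190 mm along fixture x (-15 to 175), 8 mm thick, hinged on top of the bay's LEFT (+y) wall, axis parallel to fixture x. Value = opening, rad: 0 shut, level on the bay; 1.57 upright; more leans out to the left; limit 2.0. Starts open. Weighs 0.25 kg; a 0.4 N m friction hinge holds it at any angle, so push it all the way down.
- guard_hinge (a point): Point on the guard's outer face (upper face when shut, left face when upright) at the hinge, half way along it, 8 mm from the hinge axis square to the guard. The hinge axis lies at y = 112, z = 78 mm in the fixture's frame; this point at x = 80 mm.
- guard_edge (a point): Middle of the guard's free edge, on its outer face: 224 mm from point guard_hinge.
- fitting0: Loose brass elbow fitting, 0.12 kg, standing in a nest of the shuttle: square foot 24 mm, 26 mm high, with a horizontal barrel 22 mm across and 45 mm long on top, 45 mm high overall; origin at the centre of the foot's underside, barrel along its x axis. To stay standing in its nest.
- nest0 (a point): Centre of the floor of the nest (26 mm square, 8 mm deep, floor 22 mm above the table) in which fitting0 stands; moves with the shuttle. x -33, y -42 mm from the shuttle's origin.
- fitting1: Loose brass elbow fitting, 0.12 kg, standing in a nest of the shuttle: square foot 24 mm, 26 mm high, with a horizontal barrel 22 mm across and 45 mm long on top, 45 mm high overall; origin at the centre of the foot's underside, barrel along its x axis. To stay standing in its nest.
- nest1 (a point): Centre of the floor of the nest (26 mm square, 8 mm deep, floor 22 mm above the table) in which fitting1 stands; moves with the shuttle. x -33, y 42 mm from the shuttle's origin.
- fitting2: Loose brass elbow fitting, 0.12 kg, standing in a nest of the shuttle: square foot 24 mm, 26 mm high, with a horizontal barrel 22 mm across and 45 mm long on top, 45 mm high overall; origin at the centre of the foot's underside, barrel along its x axis. To stay standing in its nest.
- nest2 (a point): Centre of the floor of the nest (26 mm square, 8 mm deep, floor 22 mm above the table) in which fitting2 stands; moves with the shuttle. x 33, y -42 mm from the shuttle's origin.
- fitting3: Loose brass elbow fitting, 0.12 kg, standing in a nest of the shuttle: square foot 24 mm, 26 mm high, with a horizontal barrel 22 mm across and 45 mm long on top, 45 mm high overall; origin at the centre of the foot's underside, barrel along its x axis. To stay standing in its nest.
- nest3 (a point): Centre of the floor of the nest (26 mm square, 8 mm deep, floor 22 mm above the table) in which fitting3 stands; moves with the shuttle. x 33, y 42 mm from the shuttle's origin.
- spare: Bystander: another brass fitting like those in the nests, 45 mm high, standing on the table to the right of the fixture; origin under its foot.
- driver: Bystander: screwdriver lying on the table to the right of the fixture; its handle and shaft along its x axis.
- cleaner: Bystander: small bottle, 52 mm across, 110 mm high, standing on the table to the left of the fixture; origin under its base.
Mind the look-alikes: they are no part of the job. Of the things like the shuttle, leave any that is pink; of the rest the smaller one is meant. What is shaped like the fitting0 but green or red is not meant.

How it is judged:
By the outcome, as a careful person would: the job done as asked, in the order asked, and still so for the second after the job is handed in, with the robot touching nothing.
It also fails if it takes over 58 s, if anything falls off the work surface, if the arm or the gripper's body presses on something with over 40 N, if the wrist force passes 120 N, or if a joint passes its speed limit or range.

ROBOT

A 7-joint arm with a two-finger parallel gripper is mounted at the origin on the work surface. World frame = base frame: x ahead of the robot, y to its left, z up, the work surface at z = 0. Lengths are in m, angles in rad, forces in N, time in s.
With the tool pointing down it reaches from about 0.4 to 0.85 m from the base axis. Payload 10.4 kg.
Tool frame: the origin (TCP) lies midway between the tips of the shut fingers; the grasp point (between the pads) lies 19 mm behind it; z points along the fingers, y is the line along which they close (so a half turn about z gives the same grasp; the last joint's range is limited). The gripper opens to 87 mm and grips with 3 to 60 N. Pads are 19 mm wide; open, the fingers measure 117 mm over their backs; the gripper's body (75 mm by 190 mm) begins 51 mm behind the grasp point.
Start: joints at [-1.227, 0.332, -0.065, 1.46, 0.022, 1.35, -0.088], TCP at [0.224, 0.583, 0.223] pointing down, gripper open.
Joint ranges: [-2.6, 2.6], [-0.5, 2.12], [-1.47, 1.34], [0.16, 2.42], [-1.27, 4.41], [0.06, 2.06], [-2.6, 2.6]. Speed limits (rad/s): [2.22, 2.22, 2.79, 2.79, 3.14, 3.14, 3.14].

INTERFACE

Orientations are given as a unit quaternion [x, y, z, w].
In Python, from bench import sensors, eyes, order gives the robot as it stands.
- The arm moves only by the tool arm_command, never from a script. Its argument "steps" is a list of rows, each an object with "rot": the turn, a rotation vector about the world's x, y, z in degrees, a list of three; "slide": the shift along the world's x, y, z in m, a list of three; "grip": the opening, from 0 (shut) to 1 (fully open). A call has exactly 8 rows; each row shifts and turns the commanded pose from where the row before left it; what a row does not reach is not made up. A row lasts 1/8 s, in which the tool goes at most 62.5 mm and 10.7 degrees, less where a joint would pass 70% of its speed; a pose out of reach is approached as far as the arm can. A call with a gripper value outside its range is refused whole. The fingers move at their own pace and stop on an object; "newtons" is the grip in N (left out, the last holds). Time passes only in rows, so rows that do not move let the fingers close, or fill a call up. It gives the time, the measured TCP pose, the force, the opening and the grip force at its end, in the units of the state.
- sensors.read_state(): the state, without advancing time (a new reading comes with each control period).
- eyes.camera(name): name is "side" or "top" or "wrist"; returns a dict with "pixels" (480x640x3 uint8, red, green, blue), "intrinsics" (3x3 intrinsics, pixels), "pose" (4x4, takes a point from camera to world coordinates). Camera axes: x right, y down, z forward; pixel columns grow to the right and rows downward; lengths in m; the calibration is good to about 2 mm. The wrist camera is an equidistant fisheye: a pixel r from the principal point sees the ray r / f radians off the axis. A picture is of the moment at which its call begins. There is no depth.
- order.close_job(): hands the job in; it is judged then, once.
Trained networks look in a picture, given as the dict that the camera call returned (one of the last four; its "shot" number tells which), for a name from the list of things; names that differ only in an ending like _2 or _b are one class to them, and where a whole thing is asked for, a point or a joint stands for the part that bears it (a point fixed in the world has none). Each returns a list of dicts, best first, with "conf" (0 to 1); they miss things now and then, are a little off and sometimes report something else, mostly with a low value. They report only what shows in the picture. A call takes as long as a camera call. They do not tell look-alikes from the thing itself.
- eyes.look_for(name, picture): "bbox" ([left, top, right, bottom] in pixels, round what is visible of it).
The state is a dict: "time": time; "joint_positions": joint angles; "joint_vel": joint speeds; "joint_torque": joint torques, N m; "ee_pos": TCP position; "eef_rot": TCP orientation; "ft_force": force on the tool from outside, world axes, zero at the start; "torque": the same for the moment, N m; "width": finger opening in m; "grip_force": force on a finger pad.
Only numpy, scipy, OpenCV 4.12 (cv2) and the standard library are available. Lean on these libraries where they do the work, as an engineer would, in place of code of your own. Each camera call takes 0.05 s, during which the arm holds its last target. There are 200 camera calls.

## Working session

There is one attempt and no reset: what is moved stays moved. The work goes in short steps, Python scripts to look and compute and a tool call to move; the robot and the scene stay as the last step left them, time stands still between calls to the robot, and variables do not carry over. Pictures are saved under pics/ and viewed, at most 10 in all, crops included, and the job is handed in when it is done.

Besides the shell and the picture viewer there is one more tool, called after ">>>" as name([rows], argument=value, ...), one row to a line, values as JSON. arm_command: Moves the arm, as the interface text tells. Its arguments: {"type":"object","properties":{"steps":{"type":"array","items":{"type":"object","properties":{"rot":{"type":"array","items":{"type":"number"}},"slide":{"type":"array","items":{"type":"number"}},"grip":{"type":"number"}}}},"newtons":{"type":"number"}},"required":["steps"]}

```bash
mkdir -p pics; cat > h.py <<'E'
import numpy as np, cv2
from bench import sensors, eyes, order
def shot(name, fn=None):
    p=eyes.camera(name)
    if fn: cv2.imwrite('pics/'+fn, p['pixels'][:,:,::-1])
    return p
def proj(p,X):
    T=np.linalg.inv(p['pose']); x=(T[:3,:3]@np.atleast_2d(X).T).T+T[:3,3]
    K=np.array(p['intrinsics']); u=(K@x.T).T; return u[:,:2]/u[:,2:]
def ray(p,uv,z):
    K=np.array(p['intrinsics']);P=np.array(p['pose'])
    d=P[:3,:3]@np.linalg.solve(K,[uv[0],uv[1],1]); o=P[:3,3]
    return o+d*(z-o[2])/d[2]
E
python3 - <<'E'
from h import *
for c in ['top','side']:
    p=shot(c,c+'0.png'); print(c,np.round(p['pose'],3).tolist(),np.round(p['intrinsics'],1).tolist())
    for n in ['shuttle','fixture','guard','push_face','fitting0','spare','driver','cleaner']:
        print(n,[(np.round(d['bbox']).astype(int).tolist(),round(d['conf'],2)) for d in eyes.look_for(n,p)[:6]])
print(sensors.read_state())
E
```

```text
top [[-0.025, -0.985, 0.168, 0.31], [-1.0, 0.026, 0.008, -0.037], [-0.013, -0.168, -0.986, 1.213], [0.0, 0.0, 0.0, 1.0]] [[586.0, 0.0, 316.6], [0.0, 586.0, 240.4], [0.0, 0.0, 1.0]]
shuttle [([335, 185, 413, 264], 0.95), ([366, 306, 470, 408], 0.72), ([149, 260, 286, 398], 0.63)]
fixture [([275, 68, 437, 290], 0.9), ([221, 189, 247, 225], 0.36)]
guard [([279, 67, 321, 203], 0.36)]
push_face [([367, 310, 469, 405], 0.88), ([340, 189, 411, 264], 0.84), ([150, 261, 287, 397], 0.56), ([276, 67, 437, 286], 0.29)]
fitting0 [([483, 274, 506, 292], 0.79), ([347, 194, 359, 219], 0.76), ([391, 225, 406, 246], 0.71), ([349, 228, 360, 247], 0.7), ([452, 175, 474, 202], 0.57), ([390, 194, 401, 216], 0.54)]
spare [([467, 236, 489, 252], 0.49)]
driver [([487, 142, 520, 229], 0.87), ([337, 190, 414, 263], 0.7)]
cleaner []
side [[0.782, -0.469, 0.411, 0.105], [-0.624, -0.582, 0.522, -0.524], [-0.005, -0.664, -0.748, 0.822], [0.0, 0.0, 0.0, 1.0]] [[518.9, 0.0, 318.6], [0.0, 518.9, 243.8], [0.0, 0.0, 1.0]]
shuttle [([325, 254, 440, 351], 0.91), ([125, 184, 264, 306], 0.77), ([426, 380, 459, 410], 0.7), 
[... 555 characters left out ...]
oint_positions': array([-1.22661786,  0.33216736, -0.06471961,  1.46010639,  0.02161386,
        1.34987978, -0.08850165]), 'joint_vel': array([ 0.0001687 , -0.00054393,  0.0009221 ,  0.00108148, -0.00077341,
        0.00071321,  0.00169333]), 'joint_torque': array([-2.44308112e-04, -6.23023510e+01,  2.48686929e-02, -3.90138817e+01,
       -6.09927205e-02,  3.10197682e-02,  5.83125757e-05]), 'ee_pos': array([0.22411678, 0.58346416, 0.22259292]), 'eef_rot': array([1.82351559e-01, 9.83233393e-01, 6.70957609e-05, 5.23855584e-06]), 'ft_force': array([-0.28577537,  0.20599866, -0.42649104]), 'torque': array([ 0.04291774,  0.02881408, -0.00174399]), 'grip_force': 0.0, 'width': 0.08710752718879458}
```

View pics/top0.png

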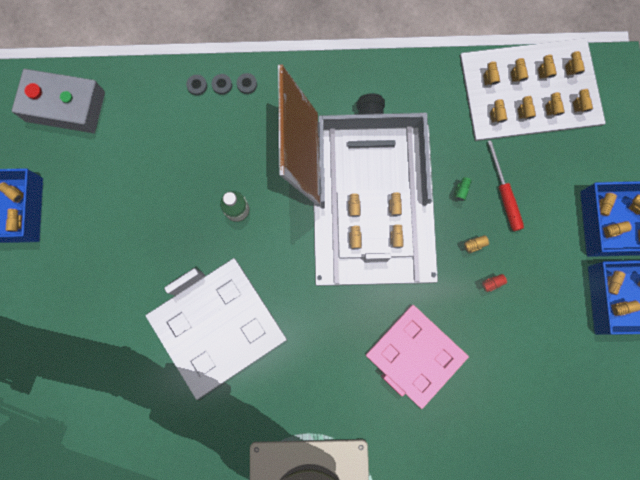

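View pics/side0.png

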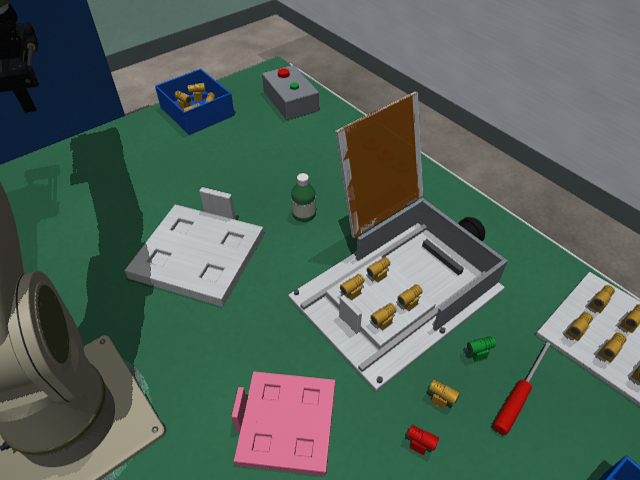

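Top view: fixture plate with near corners about (316,284) and (437,283). The meant shuttle carries brass fittings at (375,222), with its tab at (376,257). The look-alikes are the pink slide (417,357) and the larger white loose slide (215,328). The guard is open, leaning left (300,135), with the bottle at (235,206).

```bash
cat > fit.py <<'E'
from h import *
from scipy.optimize import least_squares
def fx(q,X):
    c,s=np.cos(q[2]),np.sin(q[2]); X=np.atleast_2d(X)
    return np.c_[q[0]+c*X[:,0]-s*X[:,1], q[1]+s*X[:,0]+c*X[:,1], X[:,2]]
def guardpts(th):
    # along-guard direction from hinge; outer normal
    d=np.array([-np.cos(th),np.sin(th)]); n=np.array([np.sin(th),np.cos(th)])
    h=np.array([.112,.078])+.008*n
    f=lambda x,r:[x,*(h+r*d)]
    return np.array([f(-.015,.224),f(.175,.224),f(-.015,0),f(.08,.224)])
E
python3 - <<'E'
from fit import *
t=shot('top');s=shot('side')
T=[((-.17,.125,.012),(315.5,283.5)),((-.17,-.125,.012),(437,283)),((.17,-.11,.078),(427,115)),((-.01,-.11,.078),(430,203))]
S=[((-.17,.125,.012),(290,296)),((-.17,-.125,.012),(378,387)),((.17,-.11,.078),(505,263))]
def r(q,full=False):
    e=[]
    for p,L in((t,T),(s,S)):
        e.append(proj(p,fx(q,[a for a,_ in L]))-np.array([b for _,b in L]))
    return np.vstack(e) if full else np.vstack(e).ravel()
o=least_squares(r,[.55,-.13,0],loss='soft_l1'); q=o.x; print(q,np.degrees(q[2]));print(np.round(r(q,True),1).tolist())
# shuttle offset: tab top pixel, tab outer face top edge
for x in (.06,.07,.08,.09,.10,.11):
    P=fx(q,[[.05-x-.08,.025,.074],[.05-x-.08,-.025,.074]]); print('tab',x,np.round(proj(t,P)).tolist(),np.round(proj(s,P)).tolist())
for th in (1.5,1.6,1.7,1.8,1.9):
    print('g',th,np.round(proj(t,fx(q,guardpts(th)))).tolist(),np.round(proj(s,fx(q,guardpts(th)))).tolist())
print('cleaner',ray(t,(234,196),.11))
a=cv2.resize(t['pixels'][180:300,300:450],None,fx=4,fy=4); b=cv2.resize(s['pixels'][240:400,280:440],None,fx=3,fy=3)
im=np.zeros((480+0,600,3),np.uint8); im[:480,:600]=a; cv2.imwrite('pics/c1.png',im[:,:,::-1]);
E
```

```text
[ 0.59020694 -0.14732438 -0.00621957] -0.35635512938110264
[[-0.4, 1.9], [0.2, -0.0], [0.1, -1.8], [1.7, -3.6], [-3.8, -1.5], [-4.1, 2.8], [1.9, -1.4]]
tab 0.06 [[365.0, 241.0], [390.0, 240.0]] [[353.0, 287.0], [372.0, 305.0]]
tab 0.07 [[365.0, 246.0], [390.0, 245.0]] [[349.0, 290.0], [368.0, 308.0]]
tab 0.08 [[365.0, 251.0], [391.0, 250.0]] [[345.0, 293.0], [363.0, 311.0]]
tab 0.09 [[365.0, 256.0], [391.0, 255.0]] [[340.0, 296.0], [359.0, 314.0]]
tab 0.1 [[365.0, 261.0], [391.0, 261.0]] [[336.0, 298.0], [355.0, 317.0]]
tab 0.11 [[366.0, 266.0], [391.0, 266.0]] [[332.0, 301.0], [350.0, 320.0]]
g 1.5 [[324.0, 172.0], [321.0, 62.0], [316.0, 204.0], [322.0, 116.0]] [[363.0, 147.0], [444.0, 105.0], [351.0, 236.0], [405.0, 125.0]]
g 1.6 [[310.0, 173.0], [308.0, 62.0], [316.0, 204.0], [309.0, 117.0]] [[354.0, 141.0], [435.0, 100.0], [351.0, 236.0], [396.0, 119.0]]
g 1.7 [[296.0, 173.0], [295.0, 63.0], [316.0, 204.0], [295.0, 117.0]] [[345.0, 136.0], [425.0, 96.0], [351.0, 236.0], [387.0, 115.0]]
g 1.8 [[283.0, 174.0], [282.0, 65.0], [316.0, 204.0], [282.0, 119.0]] [[336.0, 132.0], [416.0, 93.0], [351.0, 237.0], [378.0, 111.0]]
g 1.9 [[270.0, 176.0], [269.0, 67.0], [316.0, 205.0], [270.0, 121.0]] [[328.0, 129.0], [407.0, 91.0], [351.0, 237.0], [370.0, 109.0]]
cleaner [0.58928079 0.13042097 0.11      ]
```

View pics/c1.png

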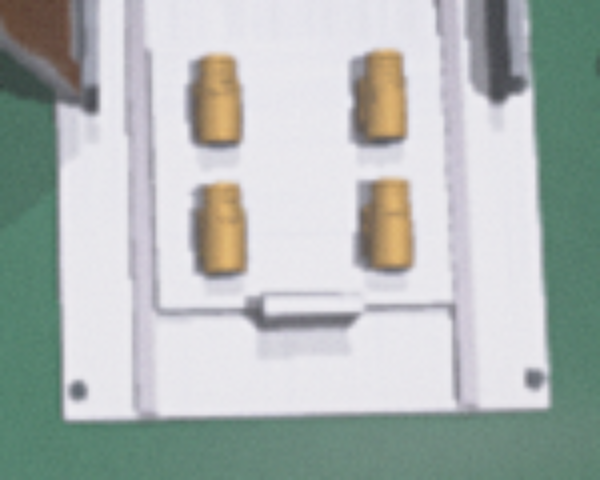

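The slide in the fixture at top-view (375,222), with four brass fittings and its tab's outer top edge at (365–390,259), is the one to push; it is about 95 mm out. The pink slide (417,357) and larger white slide (215,328) are excluded. The crop confirms the choice. The guard is open about 1.75 rad.

>>> arm_command([
  {"slide":[0.033,-0.05,0],"rot":[0,0,3.5],"grip":0},
  {"slide":[0.033,-0.05,0],"rot":[0,0,3.5],"grip":0},
  {"slide":[0.033,-0.05,0],"rot":[0,0,3.5],"grip":0},
  {"slide":[0.033,-0.05,0],"rot":[0,0,3.5],"grip":0},
  {"slide":[0.033,-0.05,0],"rot":[0,0,3.5],"grip":0},
  {"slide":[0.033,-0.05,0],"rot":[0,0,3.1],"grip":0},
  {"slide":[0,-0.05,0],"grip":0},
  {"slide":[0,-0.05,0],"grip":0},
], newtons=20)

```text
schema error: expected keys rot, slide, grip
```

>>> arm_command([
  {"slide":[0,-0.055,0],"grip":0},
  {"slide":[0,-0.055,0],"grip":0},
  {"slide":[0,-0.055,0],"grip":0},
  {"slide":[0,-0.055,0],"grip":0},
  {"slide":[0,-0.055,0],"grip":0},
  {"slide":[0,-0.055,0],"grip":0},
  {"grip":0},
  {"grip":0},
])

```text
schema error: expected keys rot, slide, grip
```

>>> arm_command([
  {"slide":[0.033,-0.05,0],"rot":[0,0,3.5],"grip":0},
  {"slide":[0.033,-0.05,0],"rot":[0,0,3.5],"grip":0},
  {"slide":[0.033,-0.05,0],"rot":[0,0,3.5],"grip":0},
  {"slide":[0.033,-0.05,0],"rot":[0,0,3.5],"grip":0},
  {"slide":[0.033,-0.05,0],"rot":[0,0,3.5],"grip":0},
  {"slide":[0.033,-0.05,0],"rot":[0,0,3.1],"grip":0},
  {"slide":[0,-0.05,0],"rot":[0,0,0],"grip":0},
  {"slide":[0,-0.05,0],"rot":[0,0,0],"grip":0},
], newtons=20)

```text
time: 2.0
ee_pos: [0.4223, 0.1816, 0.2227]
eef_rot: [0.004, 1.0, 0.0, 0.0]
ft_force: [0.2, -0.1, 0.5]
width: 0.0146
grip_force: 0.0
```

>>> arm_command([
  {"slide":[0,-0.055,0],"rot":[0,0,0],"grip":0},
  {"slide":[0,-0.055,0],"rot":[0,0,0],"grip":0},
  {"slide":[0,-0.055,0],"rot":[0,0,0],"grip":0},
  {"slide":[0,-0.055,0],"rot":[0,0,0],"grip":0},
  {"slide":[0,-0.055,0],"rot":[0,0,0],"grip":0},
  {"slide":[0,-0.055,0],"rot":[0,0,0],"grip":0},
  {"slide":[0,0,0],"rot":[0,0,0],"grip":0},
  {"slide":[0,0,0],"rot":[0,0,0],"grip":0},
])

```text
time: 3.0
ee_pos: [0.4222, -0.1461, 0.2226]
eef_rot: [0.004, 1.0, 0.0, 0.0]
ft_force: [-0.4, 0.3, -0.6]
width: 0.0005
grip_force: 0.0
```

>>> arm_command([
  {"slide":[0,0,-0.05],"rot":[0,0,0],"grip":0},
  {"slide":[0,0,-0.05],"rot":[0,0,0],"grip":0},
  {"slide":[0,0,-0.04],"rot":[0,0,0],"grip":0},
  {"slide":[0,0,-0.02],"rot":[0,0,0],"grip":0},
  {"slide":[0,0,-0.015],"rot":[0,0,0],"grip":0},
  {"slide":[0,0,0],"rot":[0,0,0],"grip":0},
  {"slide":[0,0,0],"rot":[0,0,0],"grip":0},
  {"slide":[0,0,0],"rot":[0,0,0],"grip":0},
])

```text
time: 4.0
ee_pos: [0.4228, -0.1465, 0.0484]
eef_rot: [0.004, 1.0, 0.0, 0.001]
ft_force: [-0.1, 0.7, 0.4]
width: 0.0002
grip_force: 0.0
```

```bash
python3 - <<'E'
from h import *
s=shot('side'); 
a=cv2.resize(s['pixels'][220:400,230:450],None,fx=3.6,fy=3.3); cv2.imwrite('pics/c2.png',a[:,:,::-1])
E
```

```text
(no output)
```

View pics/c2.png

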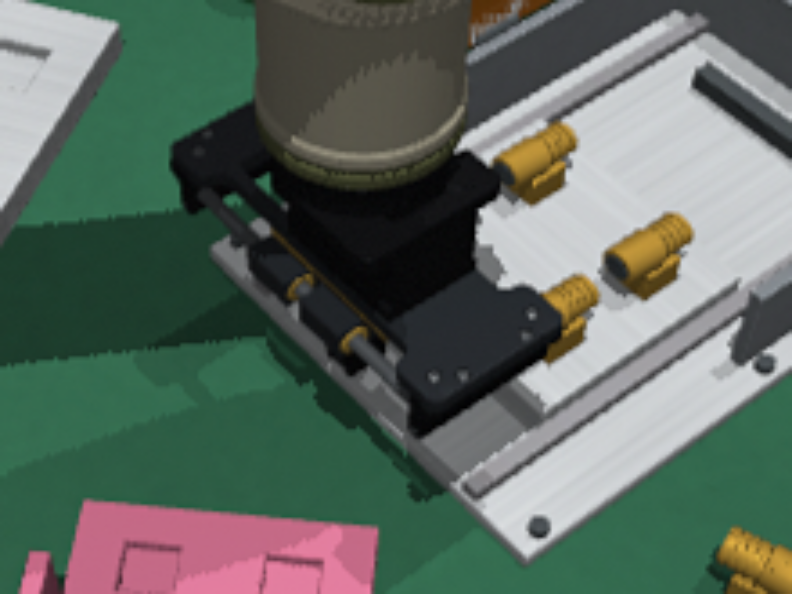

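Side crop shows the closed fingers standing in front of the tab, clear of the fittings. Pushing now.

>>> arm_command([
  {"slide":[0.012,0,0],"rot":[0,0,0],"grip":0},
  {"slide":[0.008,0,0],"rot":[0,0,0],"grip":0},
  {"slide":[0.006,0,0],"rot":[0,0,0],"grip":0},
  {"slide":[0.006,0,0],"rot":[0,0,0],"grip":0},
  {"slide":[0.006,0,0],"rot":[0,0,0],"grip":0},
  {"slide":[0.008,0,0],"rot":[0,0,0],"grip":0},
  {"slide":[0.008,0,0],"rot":[0,0,0],"grip":0},
  {"slide":[0.008,0,0],"rot":[0,0,0],"grip":0},
])

```text
time: 5.05
ee_pos: [0.4846, -0.1465, 0.0475]
eef_rot: [0.004, 1.0, 0.0, -0.0]
ft_force: [-1.8, -0.6, -0.4]
width: 0.0009
grip_force: 0.9
```

>>> arm_command([
  {"slide":[0.007,0,0],"rot":[0,0,0],"grip":0},
  {"slide":[0.007,0,0],"rot":[0,0,0],"grip":0},
  {"slide":[0.007,0,0],"rot":[0,0,0],"grip":0},
  {"slide":[0.007,0,0],"rot":[0,0,0],"grip":0},
  {"slide":[0.006,0,0],"rot":[0,0,0],"grip":0},
  {"slide":[0.005,0,0],"rot":[0,0,0],"grip":0},
  {"slide":[0.004,0,0],"rot":[0,0,0],"grip":0},
  {"slide":[0.003,0,0],"rot":[0,0,0],"grip":0},
])

```text
time: 6.05
ee_pos: [0.5304, -0.1466, 0.0476]
eef_rot: [0.004, 1.0, 0.0, 0.0]
ft_force: [-2.9, 0.0, 0.9]
width: 0.0003
grip_force: 1.0
```

Approaching the expected stop (TCP x about 0.55) slowly.

>>> arm_command([
  {"slide":[0.003,0,0],"rot":[0,0,0],"grip":0},
  {"slide":[0.003,0,0],"rot":[0,0,0],"grip":0},
  {"slide":[0.002,0,0],"rot":[0,0,0],"grip":0},
  {"slide":[0.002,0,0],"rot":[0,0,0],"grip":0},
  {"slide":[0.002,0,0],"rot":[0,0,0],"grip":0},
  {"slide":[0.001,0,0],"rot":[0,0,0],"grip":0},
  {"slide":[0.001,0,0],"rot":[0,0,0],"grip":0},
  {"slide":[0.001,0,0],"rot":[0,0,0],"grip":0},
])

```text
time: 7.05
ee_pos: [0.5452, -0.1466, 0.0476]
eef_rot: [0.004, 1.0, 0.0, -0.0]
ft_force: [-2.8, -0.9, 0.3]
width: 0.0004
grip_force: 1.0
```

>>> arm_command([
  {"slide":[0.001,0,0],"rot":[0,0,0],"grip":0},
  {"slide":[0.001,0,0],"rot":[0,0,0],"grip":0},
  {"slide":[0.001,0,0],"rot":[0,0,0],"grip":0},
  {"slide":[0.001,0,0],"rot":[0,0,0],"grip":0},
  {"slide":[0.001,0,0],"rot":[0,0,0],"grip":0},
  {"slide":[0.0,0,0],"rot":[0,0,0],"grip":0},
  {"slide":[0.0,0,0],"rot":[0,0,0],"grip":0},
  {"slide":[0.0,0,0],"rot":[0,0,0],"grip":0},
])

```text
time: 8.05
ee_pos: [0.5504, -0.1465, 0.0477]
eef_rot: [0.004, 1.0, 0.0, 0.0]
ft_force: [-0.3, 0.5, -0.5]
width: 0.0003
grip_force: 0.2
```

>>> arm_command([
  {"slide":[0.001,0,0],"rot":[0,0,0],"grip":0},
  {"slide":[0.001,0,0],"rot":[0,0,0],"grip":0},
  {"slide":[0.001,0,0],"rot":[0,0,0],"grip":0},
  {"slide":[0.001,0,0],"rot":[0,0,0],"grip":0},
  {"slide":[0.0,0,0],"rot":[0,0,0],"grip":0},
  {"slide":[0.0,0,0],"rot":[0,0,0],"grip":0},
  {"slide":[0.0,0,0],"rot":[0,0,0],"grip":0},
  {"slide":[0.0,0,0],"rot":[0,0,0],"grip":0},
])

```text
time: 9.05
ee_pos: [0.5524, -0.147, 0.0471]
eef_rot: [0.004, 1.0, 0.0, -0.002]
ft_force: [-8.7, -0.6, 3.8]
width: 0.0004
grip_force: 4.3
```

>>> arm_command([
  {"slide":[0.001,0,0],"rot":[0,0,0],"grip":0},
  {"slide":[0.001,0,0],"rot":[0,0,0],"grip":0},
  {"slide":[0.001,0,0],"rot":[0,0,0],"grip":0},
  {"slide":[0.0,0,0],"rot":[0,0,0],"grip":0},
  {"slide":[0.0,0,0],"rot":[0,0,0],"grip":0},
  {"slide":[0.0,0,0],"rot":[0,0,0],"grip":0},
  {"slide":[0.0,0,0],"rot":[0,0,0],"grip":0},
  {"slide":[0.0,0,0],"rot":[0,0,0],"grip":0},
])

```text
time: 10.05
ee_pos: [0.5523, -0.1471, 0.0462]
eef_rot: [0.004, 1.0, 0.001, -0.005]
ft_force: [-20.1, 0.4, 8.5]
width: 0.0004
grip_force: 10.2
```

Force rose to 20 N with no further travel, so the shuttle is home. Retreating and going round to the guard's left.

>>> arm_command([
  {"slide":[-0.01,0,0],"rot":[0,0,0],"grip":0},
  {"slide":[-0.03,0,0],"rot":[0,0,0],"grip":0},
  {"slide":[-0.04,0,0.02],"rot":[0,0,0],"grip":0},
  {"slide":[-0.02,0,0.055],"rot":[0,0,0],"grip":0},
  {"slide":[0,0,0.06],"rot":[0,0,0],"grip":0},
  {"slide":[0,0.02,0.055],"rot":[0,0,0],"grip":0},
  {"slide":[0,0.03,0.05],"rot":[0,0,0],"grip":0},
  {"slide":[0,0.04,0.04],"rot":[0,0,0],"grip":0},
])

```text
time: 11.05
ee_pos: [0.4575, -0.0562, 0.3303]
eef_rot: [0.004, 1.0, 0.001, 0.002]
ft_force: [0.5, -0.2, 0.2]
width: 0.0004
grip_force: 0.0
```

>>> arm_command([
  {"slide":[0,0.06,0.01],"rot":[0,0,0],"grip":0},
  {"slide":[0,0.06,0],"rot":[0,0,0],"grip":0},
  {"slide":[0,0.06,0],"rot":[0,0,0],"grip":0},
  {"slide":[0,0,0],"rot":[0,0,0],"grip":0},
  {"slide":[0,0,0],"rot":[0,0,0],"grip":0},
  {"slide":[0,0,0],"rot":[0,0,0],"grip":0},
  {"slide":[0,0,0],"rot":[0,0,0],"grip":0},
  {"slide":[0,0,0],"rot":[0,0,0],"grip":0},
])

```text
time: 12.05
ee_pos: [0.4572, 0.123, 0.3377]
eef_rot: [0.004, 1.0, 0.0, 0.0]
ft_force: [-0.5, -0.7, -0.5]
width: 0.0005
grip_force: 0.0
```

```bash
python3 - <<'E'
from fit import *
t=shot('top','top1.png');s=shot('side')
im=np.zeros((600,800,3),np.uint8)
a=cv2.resize(t['pixels'][60:300,260:460],None,fx=2,fy=2.5); im[:,:400]=a
b=cv2.resize(s['pixels'][80:380,310:510],None,fx=2,fy=2); im[:,400:]=b
cv2.imwrite('pics/c3.png',im[:,:,::-1])
q=[.5902,-.1473,-.0062]
for th in (1.7,1.75,1.8):
    G=guardpts(th); print(th,np.round(fx(q,G[3:]),3),np.round(proj(t,fx(q,G))).tolist(),np.round(proj(s,fx(q,G))).tolist())
P=fx(q,[[-.03,.025,.074],[-.03,-.025,.074]]);print(proj(t,P),proj(s,P))
E
```

```text
1.7 [[0.671 0.001 0.299]] [[296.0, 173.0], [295.0, 63.0], [316.0, 204.0], [295.0, 117.0]] [[345.0, 136.0], [425.0, 96.0], [351.0, 236.0], [387.0, 115.0]]
1.75 [[0.671 0.012 0.297]] [[289.0, 174.0], [288.0, 64.0], [316.0, 204.0], [289.0, 118.0]] [[340.0, 133.0], [421.0, 94.0], [351.0, 236.0], [382.0, 113.0]]
1.8 [[0.671 0.023 0.294]] [[283.0, 174.0], [282.0, 65.0], [316.0, 205.0], [282.0, 119.0]] [[336.0, 132.0], [416.0, 93.0], [351.0, 237.0], [378.0, 111.0]]
[[363.72308226 211.11949844]
 [388.9223001  210.59549886]] [[377.84953287 270.7975702 ]
 [396.78365708 287.88008672]]
```

View pics/c3.png

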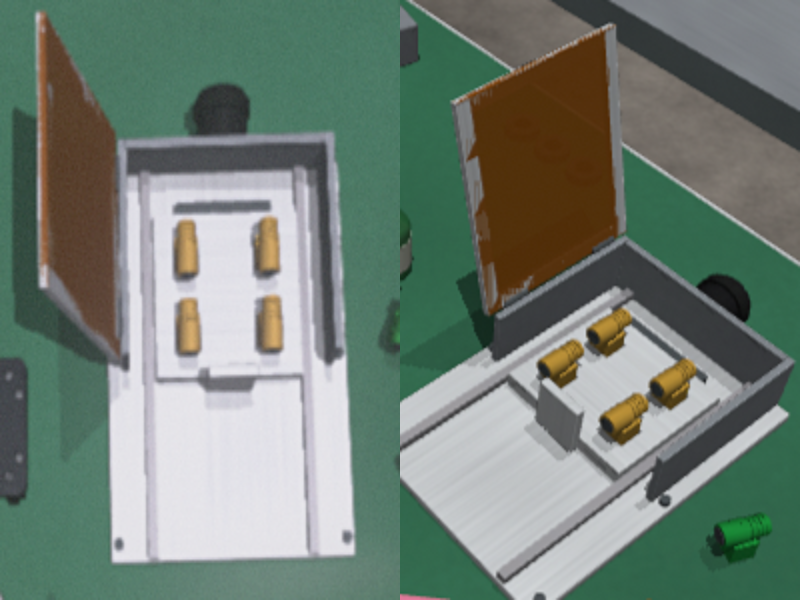

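Views show the shuttle against its stop bar with all four fittings standing. The guard's near free corner is at top (280,174) and side (337,130), so it is open about 1.8 rad with its edge at y≈0.023, z≈0.294.

>>> arm_command([
  {"slide":[0.053,0,0],"rot":[0,0,0],"grip":0},
  {"slide":[0.053,0,0],"rot":[0,0,0],"grip":0},
  {"slide":[0.053,0,0],"rot":[0,0,0],"grip":0},
  {"slide":[0.053,0,0],"rot":[0,0,0],"grip":0},
  {"slide":[0,0,-0.04],"rot":[0,0,0],"grip":0},
  {"slide":[0,0,-0.032],"rot":[0,0,0],"grip":0},
  {"slide":[0,-0.03,0],"rot":[0,0,0],"grip":0},
  {"slide":[0,-0.02,0],"rot":[0,0,0],"grip":0},
])

```text
time: 13.15
ee_pos: [0.6691, 0.0718, 0.2653]
eef_rot: [0.004, 1.0, -0.0, -0.0]
ft_force: [-0.2, -1.4, 1.6]
width: 0.0006
grip_force: 0.0
```

>>> arm_command([
  {"slide":[0,-0.015,0],"rot":[0,0,0],"grip":0},
  {"slide":[0,-0.01,0],"rot":[0,0,0],"grip":0},
  {"slide":[0,-0.01,0],"rot":[0,0,0],"grip":0},
  {"slide":[0,-0.01,0],"rot":[0,0,0],"grip":0},
  {"slide":[0,-0.01,0],"rot":[0,0,0],"grip":0},
  {"slide":[0,-0.01,0],"rot":[0,0,0],"grip":0},
  {"slide":[0,-0.01,0],"rot":[0,0,0],"grip":0},
  {"slide":[0,-0.01,0],"rot":[0,0,0],"grip":0},
])

```text
time: 14.15
ee_pos: [0.6691, -0.0124, 0.2655]
eef_rot: [0.004, 1.0, -0.0, -0.0]
ft_force: [-0.6, 2.2, 1.8]
width: 0.0002
grip_force: 1.2
```

>>> arm_command([
  {"slide":[0,-0.013,0],"rot":[0,0,0],"grip":0},
  {"slide":[0,-0.019,-0.0015],"rot":[0,0,0],"grip":0},
  {"slide":[0,-0.018,-0.0035],"rot":[0,0,0],"grip":0},
  {"slide":[0,-0.018,-0.005],"rot":[0,0,0],"grip":0},
  {"slide":[0,-0.0175,-0.007],"rot":[0,0,0],"grip":0},
  {"slide":[0,-0.0165,-0.0085],"rot":[0,0,0],"grip":0},
  {"slide":[0,-0.0155,-0.01],"rot":[0,0,0],"grip":0},
  {"slide":[0,-0.0145,-0.012],"rot":[0,0,0],"grip":0},
])

```text
time: 15.15
ee_pos: [0.6691, -0.1447, 0.2172]
eef_rot: [0.004, 1.0, -0.0, -0.0]
ft_force: [0.5, 0.6, 1.5]
width: 0.0005
grip_force: 0.7
```

>>> arm_command([
  {"slide":[0,-0.0135,-0.0135],"rot":[0,0,0],"grip":0},
  {"slide":[0,-0.012,-0.014],"rot":[0,0,0],"grip":0},
  {"slide":[0,-0.0105,-0.0155],"rot":[0,0,0],"grip":0},
  {"slide":[0,-0.009,-0.0165],"rot":[0,0,0],"grip":0},
  {"slide":[0,-0.007,-0.0175],"rot":[0,0,0],"grip":0},
  {"slide":[0,-0.0055,-0.018],"rot":[0,0,0],"grip":0},
  {"slide":[0,-0.0035,-0.015],"rot":[0,0,0],"grip":0},
  {"slide":[0,0,0],"rot":[0,0,0],"grip":0},
])

```text
time: 16.15
ee_pos: [0.6683, -0.2044, 0.1063]
eef_rot: [0.004, 1.0, 0.0, -0.001]
ft_force: [0.1, 0.3, -0.1]
width: 0.0003
grip_force: 0.0
```

>>> arm_command([
  {"slide":[0,-0.001,-0.005],"rot":[0,0,0],"grip":0},
  {"slide":[0,0,-0.004],"rot":[0,0,0],"grip":0},
  {"slide":[0,0,-0.003],"rot":[0,0,0],"grip":0},
  {"slide":[0,0,-0.003],"rot":[0,0,0],"grip":0},
  {"slide":[0,0,-0.002],"rot":[0,0,0],"grip":0},
  {"slide":[0,0,-0.002],"rot":[0,0,0],"grip":0},
  {"slide":[0,0,0],"rot":[0,0,0],"grip":0},
  {"slide":[0,0,0],"rot":[0,0,0],"grip":0},
])

```text
time: 17.15
ee_pos: [0.6691, -0.2054, 0.089]
eef_rot: [0.004, 1.0, 0.0, -0.0]
ft_force: [-0.2, 0.1, -0.4]
width: 0.0002
grip_force: 0.0
```

>>> arm_command([
  {"slide":[0,0,-0.001],"rot":[0,0,0],"grip":0},
  {"slide":[0,0,-0.001],"rot":[0,0,0],"grip":0},
  {"slide":[0,0,-0.001],"rot":[0,0,0],"grip":0},
  {"slide":[0,0,-0.001],"rot":[0,0,0],"grip":0},
  {"slide":[0,0,-0.001],"rot":[0,0,0],"grip":0},
  {"slide":[0,0,0],"rot":[0,0,0],"grip":0},
  {"slide":[0,0,0],"rot":[0,0,0],"grip":0},
  {"slide":[0,0,0],"rot":[0,0,0],"grip":0},
])

```text
time: 18.15
ee_pos: [0.6692, -0.2056, 0.0846]
eef_rot: [0.004, 1.0, 0.0, 0.0]
ft_force: [-1.5, 0.0, 5.9]
width: 0.0009
grip_force: 2.7
```

```bash
python3 - <<'E'
from fit import *
s=shot('side')
b=cv2.resize(s['pixels'][130:400,290:530],None,fx=2.5,fy=2.2); cv2.imwrite('pics/c4.png',b[:,:,::-1])
E
```

```text
(no output)
```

View pics/c4.png

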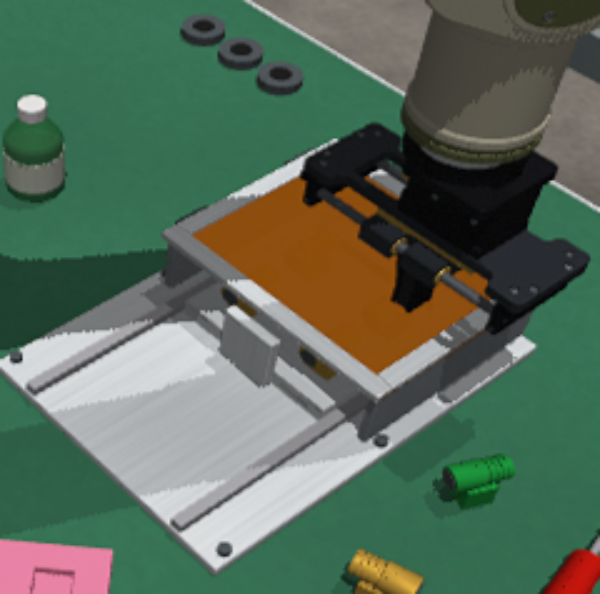

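Guard lies on the bay (near edge from (165,235) to (380,392) in the crop). I'll press a bit more to confirm it is fully shut, then lift.

>>> arm_command([
  {"slide":[0,0,-0.001],"rot":[0,0,0],"grip":0},
  {"slide":[0,0,-0.001],"rot":[0,0,0],"grip":0},
  {"slide":[0,0,-0.001],"rot":[0,0,0],"grip":0},
  {"slide":[0,0,0],"rot":[0,0,0],"grip":0},
  {"slide":[0,0,0],"rot":[0,0,0],"grip":0},
  {"slide":[0,0,0],"rot":[0,0,0],"grip":0},
  {"slide":[0,0,0],"rot":[0,0,0],"grip":0},
  {"slide":[0,0,0],"rot":[0,0,0],"grip":0},
])

```text
time: 19.2
ee_pos: [0.6693, -0.2056, 0.0843]
eef_rot: [0.004, 1.0, 0.0, 0.001]
ft_force: [-11.4, 3.7, 24.6]
width: 0.0004
grip_force: 12.6
```

>>> arm_command([
  {"slide":[0,0,0.005],"rot":[0,0,0],"grip":0},
  {"slide":[0,0,0.02],"rot":[0,0,0],"grip":0},
  {"slide":[0,0,0.04],"rot":[0,0,0],"grip":0},
  {"slide":[0,0,0.05],"rot":[0,0,0],"grip":0},
  {"slide":[0,0,0.05],"rot":[0,0,0],"grip":0},
  {"slide":[-0.05,0,0.02],"rot":[0,0,0],"grip":0},
  {"slide":[-0.05,0,0],"rot":[0,0,0],"grip":0},
  {"slide":[-0.05,0,0],"rot":[0,0,0],"grip":0},
])

```text
time: 20.2
ee_pos: [0.5177, -0.2059, 0.267]
eef_rot: [0.004, 1.0, -0.0, 0.001]
ft_force: [-1.1, -0.7, 0.8]
width: 0.0006
grip_force: 0.0
```

```bash
python3 - <<'E'
from fit import *
s=shot('side')
b=cv2.resize(s['pixels'][130:400,290:530],None,fx=2.5,fy=2.2); cv2.imwrite('pics/c5.png',b[:,:,::-1])
E
```

```text
(no output)
```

View pics/c5.png

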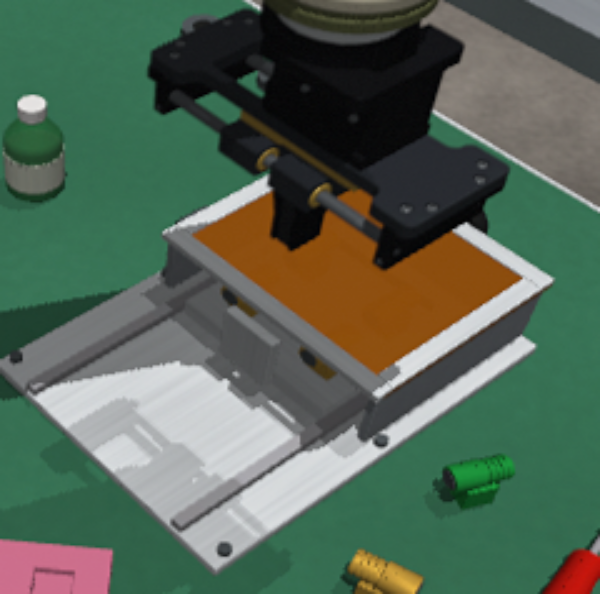

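The guard is flat on the bay walls (24 N, no further travel). The shuttle is inside, with its fittings standing and the robot clear.

```bash
python3 -c "
from bench import order
print(order.close_job())"
```

```text
the job is handed in; nothing more can be done
None
```

The shuttle is home against its stop, the guard was then pushed fully shut, and the job was handed in at about 20 s of the 58 s allowed; the judge's result wasn't shown.

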